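Ease the glue press by one ratchet notch

ROBOT

A 7-joint arm with a two-finger parallel gripper is mounted at the origin on the work surface. World frame = base frame: x ahead of the robot, y to its left, z up, the work surface at z = 0. Lengths are in m, angles in degrees, forces in N, time in s.
With the tool pointing down it reaches from about 0.425 to 1.025 m from the base axis. Payload 3.6 kg.
Tool frame: the origin (TCP) lies at the very end of the fingers, on their centre line; the grasp point (between the pads) lies 19 mm behind it; z points along the fingers, y is the line along which they close (so a half turn about z gives the same grasp; the last joint's range is limited). The gripper opens to 85 mm and grips with 20 to 120 N. Pads are 22 mm wide; open, the fingers measure 114 mm over their backs; the gripper's body (76 mm by 85 mm) begins 54 mm behind the grasp point. The pads swing forward as they close: fully open they stand 13 mm farther back than shut.
Start: joints at [62.596, 33.873, 2.773, 92.16, -1.908, 54.013, -1.931], TCP at [0.272, -0.672, 0.231] pointing down, gripper open.
Joint ranges: [-153.93, 153.93], [-27.13, 128.08], [-72.61, 78.16], [10.71, 143.7], [-87.88, 267.88], [4.46, 118.87], [-176.78, 176.78]. Speed limits (degrees/s): [147.25, 147.25, 180, 180, 180, 180, 180].

INTERFACE

Orientations are given as a 3x3 rotation matrix whose columns are the frame's x, y, z axes.
In Python, from bench import bot gives the robot as it stands.
- The arm moves only by the tool move_arm, never from a script. Its argument "commands" is a list of rows, each an object with "grip": the opening, from 0 (shut) to 1 (fully open); "offset": the shift along the tool's x, y, z normalised to -1 to 1, where 1 is 40 cm, a list of three; "yaw": the turn about the tool's z normalised to -1 to 1, where 1 is 180 degrees. In form: [{"grip": grip, "offset": [dx, dy, dz], "yaw": yaw}, ...]. A call has 1 to 12 rows; each row is the pose to reach, as a shift and turn from the pose commanded when the call began, along the tool's axes at that moment, turning the shorter way round; what a row does not reach only later rows make up. A row lasts 1/12 s, in which the tool goes at most 41.7 mm and 7.16 degrees, less where a joint would pass 70% of its speed; a pose out of reach is approached as far as the arm can. A call with a number of a shift or a turn outside -1 to 1 is refused whole. A call with a gripper value outside its range is refused whole. The fingers move at their own pace and stop on an object; "grip_force" is the grip in N (left out, the last holds). Time passes only in rows, so rows that repeat a pose let the fingers close. It gives the time, the measured TCP pose, the force, the opening and the grip force at its end, in the units of the state.
- bot.get_obs(): the state, without advancing time (a new reading comes with each control period).
- bot.grab_frame(name): name is "side" or "top" or "wrist"; returns the picture (400x640x3 uint8, red, green, blue); there is no depth.
- bot.calibration(name): a dict with "fx", "fy", "cx", "cy" (pixels), "world_from_camera" (4x4, takes a point from camera to world coordinates). Camera axes: x right, y down, z forward; pixel columns grow to the right and rows downward; lengths in m; the calibration is good to about 2 mm. A picture is of the moment at which its call begins: read the wrist's pose just before it. calibration takes no time and is no camera call; for the wrist camera it gives the pose at the moment of the call.
- bot.sign_off(): hands the job in; it is judged then, once.
The state is a dict: "clock": time; "qpos": joint angles; "qd": joint speeds; "tau": joint torques, N m; "eef_pos": TCP position; "orientation": TCP orientation; "ft_force": force on the tool from outside, world axes, zero at the start; "torque": the same for the moment, N m; "opening": finger opening in m; "grip_force": force on a finger pad.
Only numpy, scipy, OpenCV 4.12 (cv2) and the standard library are available. Lean on these libraries where they do the work, as an engineer would, in place of code of your own. Each camera call takes 0.05 s, during which the arm holds its last target. There are 200 camera calls.

TASK

The glued plywood box in the ratchet press has set, so ease the jaw by exactly one notch: with a fingertip lift the red pawl off the ratchet wheel by its yellow pin, push the star handle so that the wheel turns back one notch (its top going away from the jaw side, towards the pawl), then tip the pawl back so that it drops fully into the next notch. Push gently and grip nothing, never let the wheel run on to a second notch or turn it tighter, and leave the glue bottle, the tray and the tape roll where they are.

Things in the scene. Friction and masses are not known exactly. Their poses are not given: they have to be found in the camera images.
- press: fixed glue press, plywood bed 140 x 440 x 18 mm (y -265 to 175). Origin on the table under the wheel's middle; x = wheel axle, pointing away from the robot within 25 degrees; y from the jaw to the pawl; z up. Axle at height 150. Bearing cheek x -18 to -6, 64 wide, 182 high. Pawl pivot y 113, height 136, on a post at x -18 to -6. Gear housing x 23 to 69, y -38 to 38, 48 high
- jaw: sliding plywood jaw 120 x 14 x 60 mm, origin under its centre on the bed; turning the wheel back slides it towards press -y, 20 mm per radian. It, the glued box and the fence fill press y -136 to -245 mm, up to 93 mm high
- wheel: the vertical blue ratchet wheel, 12 saw teeth, 150 mm over the tips, 14 mm thick (x 0 to 14 mm of the press frame), with a star handle of four steel spokes (10 mm thick) on the robot's side, in the plane x -36 mm. Origin on the axle, on the robot-side face of the wheel. Stiff and self-holding: about 0.25 N m turns it, it stays where it is left
- spoke_a (a point): centre of the black ball knob (24 mm diameter) on the upper spoke, 108 mm from the axle; at wheel_turn 0 the spoke leans 0.35 rad (20 degrees) from vertical towards press -y. Pushed towards press +y it turns the wheel back
- spoke_b (a point): centre of the black ball knob of the next spoke, 90 degrees further, on the pawl's side (+y); pushed down it turns the wheel back
- pawl: the red steel pawl, an 80 g bar 14 mm thick and 90 mm long in the plane of the wheel; origin on its pivot axis, on the robot-side face. Seated, it leans 45 degrees from the pivot up towards the wheel (-y) and blocks the wheel from turning back
- pawl_pin (a point): middle of the pawl's yellow finger pin: 12 mm diameter, 50 mm long, standing out along press x (x 14 to 64, this point x 42 mm), on the wheel's side away from the robot and the star handle, 70 mm from the pivot. Seated: press y 66, height 188 mm; thrown back: y 147, height 197 mm. Pushed towards +y it rises and goes over the top
- wheel_turn (a joint): turn of the wheel in rad: grows as it turns back (top towards press +y). At the start -0.06 to 0; one notch is 0.524; the pawl blocks it at 0.016 (first notch) and 0.54 (next notch), and can drop fully in only when the wheel stands 0.01 to 0.1 before such a point
- pawl_turn (a joint): angle of the pawl in rad: 0 fully seated in a notch, above 0.2 clear of the teeth, 0.8 balanced upright, 1.25 thrown back on its stop. It falls by its weight to either side of 0.8, and stays thrown back by itself; resting on a tooth it reads 0.05 to 0.2
- glue: loose yellow glue bottle with orange nozzle, 56 mm diameter, 160 mm high, origin at its foot; leave alone
- tray: loose open plywood box 90 x 70 x 45 mm, origin under its centre; leave alone
- tape: loose yellow roll of tape, 84 mm diameter, 24 mm high, lying flat, origin under its centre; leave alone

How it is judged (in metres and radians):
On the way, in this order (a step that is already met when the one before it is completed fails the run):
1. the pawl is lifted clear of the teeth while the wheel is still in its first notch (value of joint pawl_turn above 0.25 rad and value of joint wheel_turn below 0.15 rad), for 0.1 s.
2. the wheel is turned back by most of a notch (value of joint wheel_turn above 0.3 rad), for 0.1 s.
At the end, for the whole second after the job is handed in: the wheel stands one notch back (wheel_turn 0.40 to 0.60 rad), the pawl is seated in that notch (pawl_turn below 0.05 rad), and the glue bottle, tray and tape roll are within 20 mm of their starting places (value of joint wheel_turn between 0.4 and 0.6 rad and value of joint pawl_turn below 0.05 rad and distance of each of glue, tray, tape from where it was at the start of the episode below 0.02 m); the robot touches nothing.
It fails at once if the wheel slipped by more than one and a half notches (value of joint wheel_turn above 0.8 rad).
It fails at once if the wheel was turned tighter (value of joint wheel_turn below -0.2 rad).
It fails at once if the pawl was pinched or forced (over 30 N) (contact force between the fingers and pawl above 30 N).
It fails at once if the wheel or its handle was pinched or forced (over 30 N) (contact force between the fingers and wheel above 30 N).
It fails at once if a bystander was moved or lifted (distance of any of glue, tray, tape from where it was at the start of the episode above 0.02 m).
It also fails if it takes over 59 s, if anything falls off the work surface, if the arm or the gripper's body presses on something with over 40 N, if the wrist force passes 120 N, or if a joint passes its speed limit or range.

## Working session

There is one attempt and no reset: what is moved stays moved. The work goes in short steps, Python scripts to look and compute and a tool call to move; the robot and the scene stay as the last step left them, time stands still between calls to the robot, and variables do not carry over. Pictures are saved under pics/ and viewed, at most 10 in all, crops included, and the job is handed in when it is done.

Besides the shell and the picture viewer there is one more tool, called by a JSON object that holds its "api" and its "payload", one argument or row to a line. move_arm: Moves the arm, as the interface text tells. Scaled input: -1 to 1 covers 40 cm each way for a shift and 180 degrees each way for a turn. Its arguments: {"type":"object","properties":{"commands":{"type":"array"},"grip_force":{"type":"number"}},"required":["commands"]}

```bash
mkdir -p pics
python3 - <<'E'
from bench import bot
import cv2, numpy as np
np.set_printoptions(precision=4,suppress=True)
for n in ("side","top"):
    cv2.imwrite(f"pics/{n}0.png",bot.grab_frame(n)[:,:,::-1])
    print(n,bot.calibration(n))
o=bot.get_obs();print(o['eef_pos'],o['orientation'],o['clock'],o['opening'])
E
```

```text
side {'fx': 415.91224960466167, 'fy': 415.91224960466167, 'cx': 319.3320237126168, 'cy': 199.29839529201965, 'world_from_camera': array([[-0.8788, -0.3419,  0.333 ,  0.2606],
       [-0.4769,  0.6563, -0.5847,  0.4659],
       [-0.0187, -0.6726, -0.7398,  0.8065],
       [ 0.    ,  0.    ,  0.    ,  1.    ]])}
top {'fx': 463.68709574385304, 'fy': 463.68709574385304, 'cx': 318.68664456136696, 'cy': 202.03897994663137, 'world_from_camera': array([[ 0.0271, -0.9955,  0.0906,  0.5114],
       [-0.9996, -0.0272,  0.0011, -0.0768],
       [ 0.0013, -0.0906, -0.9959,  0.998 ],
       [ 0.    ,  0.    ,  0.    ,  1.    ]])}
[ 0.2719 -0.6713  0.2303] [[ 0.9268  0.3754 -0.0009]
 [ 0.3754 -0.9268  0.0018]
 [-0.0001 -0.002  -1.    ]] 0.1 0.0855890251960433
```

View pics/side0.png

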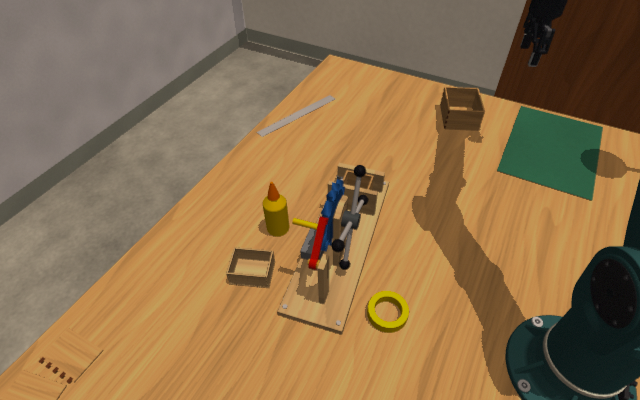

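View pics/top0.png

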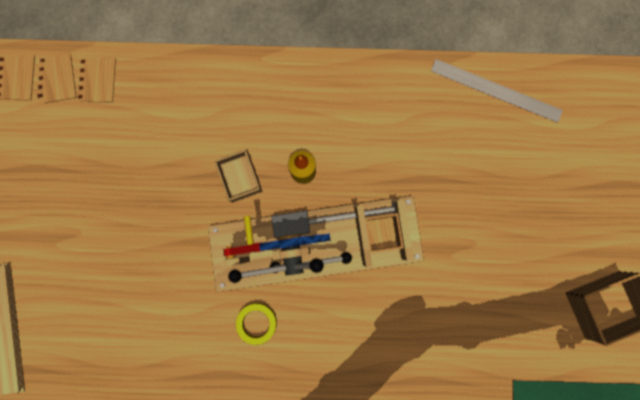

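Run:
```python
import cv2
t=cv2.imread("pics/top0.png")[140:350,200:430];cv2.imwrite("pics/topc.png",cv2.resize(t,None,fx=2.8,fy=2.8,interpolation=cv2.INTER_CUBIC))
t=cv2.imread("pics/side0.png")[150:340,220:420];cv2.imwrite("pics/sidec.png",cv2.resize(t,None,fx=3,fy=3,interpolation=cv2.INTER_CUBIC))
```

```text
(no output)
```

View pics/topc.png

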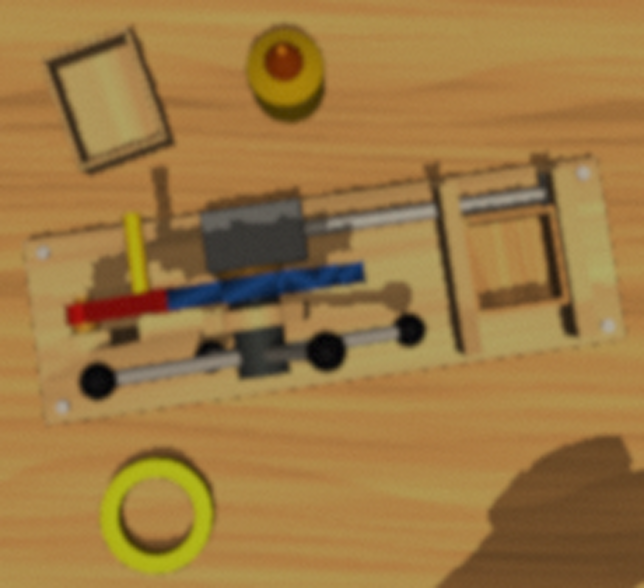

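View pics/sidec.png

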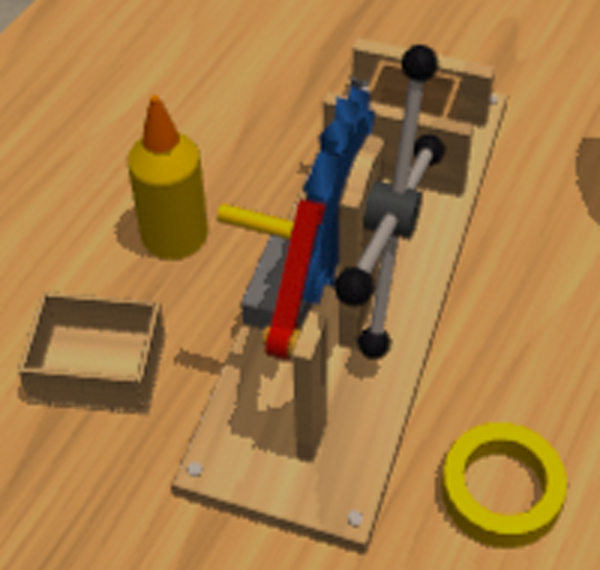

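```bash
cat > h.py <<'E'
from bench import bot
import numpy as np
from scipy.optimize import least_squares
np.set_printoptions(precision=4,suppress=True)
def proj(n,P):
    c=bot.calibration(n);M=np.linalg.inv(c['world_from_camera']);q=P@M[:3,:3].T+M[:3,3]
    return np.c_[c['fx']*q[:,0]/q[:,2]+c['cx'],c['fy']*q[:,1]/q[:,2]+c['cy']]
def tri(uvs):
    A=[];b=[]
    for n,uv in uvs.items():
        c=bot.calibration(n);T=c['world_from_camera'];d=T[:3,:3]@[(uv[0]-c['cx'])/c['fx'],(uv[1]-c['cy'])/c['fy'],1];d/=np.linalg.norm(d)
        Q=np.eye(3)-np.outer(d,d);A.append(Q);b.append(Q@T[:3,3])
    return np.linalg.lstsq(np.vstack(A),np.hstack(b),rcond=None)[0]
E
cat > fit.py <<'E'
from h import *
top=np.array([(25,238),(597,157),(622,338),(45,425),(327,351),(97,381),(410,329),(132,214),(140,290)])/2.8+[200,140]
side=np.array([(173,488),(365,548),(507,95),(420,62),(354,286),(374,343),(429,150),(222,213)])/3+[220,150]
def pts(v):
    x,y,a,t,bx=v;s=.35-t;S,C=.108*np.sin(s),.108*np.cos(s)
    k=lambda y,z:[-.036,y,.15+z]
    B=[[bx+.07,.175,.018],[bx+.07,-.265,.018],[bx-.07,-.265,.018],[bx-.07,.175,.018]]
    A,Bk,Cc,D=k(-S,C),k(C,S),k(S,-C),k(-C,-S)
    T=np.array(B+[A,Bk,D,[.064,.066,.188],[.014,.066,.192]]);Sd=np.array([B[0],B[3],B[2],A,Bk,Cc,D,[.064,.066,.188]])
    c,s_=np.cos(a),np.sin(a);R=np.array([[c,-s_,0],[s_,c,0],[0,0,1]])
    f=lambda P:P@R.T+[x,y,0]
    return f(T),f(Sd)
def res(v):
    T,S=pts(v);return np.r_[(proj("top",T)-top).ravel(),(proj("side",S)-side).ravel()]
r=least_squares(res,[.4,0,-.1,0,0],loss='soft_l1',x_scale=[.1,.1,.1,.1,.1])
print(r.x);e=res(r.x).reshape(-1,2);print(e)
print("knob a",tri({'top':top[4],'side':side[3]}),pts(r.x)[0][4]);print("knob b",tri({'top':top[5],'side':side[4]}),pts(r.x)[0][5])
print("pin tip",tri({'top':top[7],'side':side[7]}),pts(r.x)[0][7])
print("glue",tri({'top':(283/2.8+200,62/2.8+140),'side':(155/3+220,97/3+150)}))
E
python3 fit.py
```

```text
[ 0.5055 -0.0268  0.1724 -0.0607  0.    ]
[[-1.3765  0.5422]
 [-0.126  -0.4923]
 [ 1.8164  0.5206]
 [-0.2411  0.2315]
 [-0.1218  0.1885]
 [ 0.2381  0.0657]
 [-0.5627  0.3641]
 [-0.3598 -0.4127]
 [ 0.2094  0.8496]
 [-0.8166 -1.3993]
 [ 0.3246 -1.2738]
 [ 0.1344 -0.4014]
 [-0.1296  0.3737]
 [-0.0008  0.0665]
 [-0.0614 -0.0258]
 [-0.1289  0.0696]
 [-0.8455 -0.3122]]
knob a [ 0.4775 -0.0757  0.2497] [ 0.4774 -0.0755  0.249 ]
knob b [0.453  0.0648 0.1936] [0.453  0.0646 0.1931]
pin tip [0.5562 0.0485 0.1869] [0.5572 0.0492 0.188 ]
glue [ 0.6628 -0.04    0.1628]
```

```bash
cat >> h.py <<'E'
PX,PY,PA=.5055,-.0268,.1724
c,s=np.cos(PA),np.sin(PA);RP=np.array([[c,-s,0],[s,c,0],[0,0,1]])
def now():
    o=bot.get_obs();p=RP.T@(o['eef_pos']-[PX,PY,0])
    x=o['orientation'][:,0];a=np.degrees(np.arctan2(x[1],x[0])-PA)
    print("t",o['clock'],"press pos",p*1000,"yaw",a,"F",o['ft_force'],"open",o['opening']);return o
def off(*targets):
    "targets in press mm -> offsets in tool frame, unit 40 cm"
    o=now()
    for t in targets:
        w=RP@(np.array(t)/1000)+[PX,PY,0];print(t,"->",o['orientation'].T@(w-o['eef_pos'])/.4)
    a=o['orientation'][:,0];print("yaw cmd",(np.degrees(np.arctan2(a[1],a[0])-PA))/180)
E
python3 - <<'E'
from h import *
off((-60,-320,320),(42,20,300))
E
```

```text
t 0.1 press pos [-340.7432 -594.8704  230.2595] yaw 12.173265808288038 F [ 0.1073 -0.3641 -0.3488] open 0.0855890251960433
(-60, -320, 320) -> [ 0.831  -0.5242 -0.2234]
(42, 20, 300) -> [ 1.2595 -1.3012 -0.1719]
yaw cmd 0.0676292544904891
```

{"api": "move_arm", "payload": {
  "commands": [
    {"grip": 0, "offset": [0, 0, -0.1], "yaw": 0},
    {"grip": 0, "offset": [0.1, -0.06, -0.2], "yaw": 0.03},
    {"grip": 0, "offset": [0.83, -0.52, -0.22], "yaw": 0.0676},
    {"grip": 0, "offset": [0.83, -0.52, -0.22], "yaw": 0.0676},
    {"grip": 0, "offset": [0.83, -0.52, -0.22], "yaw": 0.0676},
    {"grip": 0, "offset": [0.83, -0.52, -0.22], "yaw": 0.0676},
    {"grip": 0, "offset": [0.83, -0.52, -0.22], "yaw": 0.0676},
    {"grip": 0, "offset": [0.83, -0.52, -0.22], "yaw": 0.0676},
    {"grip": 0, "offset": [0.83, -0.52, -0.22], "yaw": 0.0676},
    {"grip": 0, "offset": [0.83, -0.52, -0.22], "yaw": 0.0676},
    {"grip": 0, "offset": [0.83, -0.52, -0.22], "yaw": 0.0676},
    {"grip": 0, "offset": [0.83, -0.52, -0.22], "yaw": 0.0676}
  ],
  "grip_force": 20
}}

```text
clock: 1.1
eef_pos: [0.5075, -0.346, 0.3192]
orientation: [[0.983, 0.184, 0.003], [0.184, -0.983, 0.005], [0.004, -0.004, -1.0]]
ft_force: [1.1, 0.5, 0.1]
opening: -0.0002
grip_force: 0.0
```

Run:
```python
from h import *
off((42,18,300),(42,18,172))
```

```text
t 1.1 press pos [ -52.7622 -314.7666  319.234 ] yaw 0.7385718335910819 F [1.0987 0.5364 0.0681] open -0.00015406991795884035
(42, 18, 300) -> [ 0.2474 -0.8286  0.0525]
(42, 18, 172) -> [ 0.2462 -0.8272  0.3725]
yaw cmd 0.004103176853283788
```

{"api": "move_arm", "payload": {
  "commands": [
    {"grip": 0, "offset": [0.247, -0.828, 0.04], "yaw": 0},
    {"grip": 0, "offset": [0.247, -0.828, 0.04], "yaw": 0},
    {"grip": 0, "offset": [0.247, -0.828, 0.04], "yaw": 0},
    {"grip": 0, "offset": [0.247, -0.828, 0.04], "yaw": 0},
    {"grip": 0, "offset": [0.247, -0.828, 0.04], "yaw": 0},
    {"grip": 0, "offset": [0.247, -0.828, 0.04], "yaw": 0},
    {"grip": 0, "offset": [0.247, -0.828, 0.04], "yaw": 0},
    {"grip": 0, "offset": [0.247, -0.828, 0.04], "yaw": 0},
    {"grip": 0, "offset": [0.247, -0.828, 0.04], "yaw": 0},
    {"grip": 0, "offset": [0.247, -0.828, 0.04], "yaw": 0},
    {"grip": 0, "offset": [0.247, -0.828, 0.04], "yaw": 0},
    {"grip": 0, "offset": [0.247, -0.828, 0.04], "yaw": 0}
  ]
}}

```text
clock: 2.1
eef_pos: [0.5419, -0.0133, 0.303]
orientation: [[0.986, 0.169, -0.001], [0.169, -0.986, -0.001], [-0.001, 0.001, -1.0]]
ft_force: [-0.2, 0.1, -0.4]
opening: 0.0001
grip_force: 0.0
```

Run:
```python
from h import *
off((42,20,300),(42,20,174))
im=np.hstack([bot.grab_frame("side")[100:300,220:420],bot.grab_frame("top")[120:320,190:390]])
import cv2;cv2.imwrite("pics/a1.png",cv2.resize(im[:,:,::-1],None,fx=2,fy=2,interpolation=cv2.INTER_CUBIC))
```

```text
t 2.1 press pos [ 38.1972   7.0747 302.9945] yaw -0.12523055348551668 F [-0.1504  0.0563 -0.3523] open 0.00014461366308407057
(42, 20, 300) -> [ 0.0094 -0.0323  0.0074]
(42, 20, 174) -> [ 0.0098 -0.0327  0.3224]
yaw cmd -0.0006957252971417593
```

View pics/a1.png

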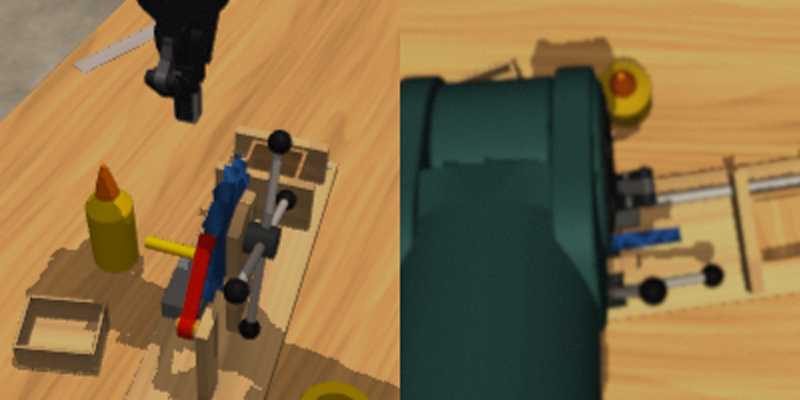

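{"api": "move_arm", "payload": {
  "commands": [
    {"grip": 0, "offset": [0.01, 0, 0.1], "yaw": 0},
    {"grip": 0, "offset": [0.01, 0, 0.2], "yaw": 0},
    {"grip": 0, "offset": [0.01, 0, 0.28], "yaw": 0},
    {"grip": 0, "offset": [0.01, 0, 0.32], "yaw": 0},
    {"grip": 0, "offset": [0.01, -0.04, 0.32], "yaw": 0},
    {"grip": 0, "offset": [0.01, -0.08, 0.32], "yaw": 0},
    {"grip": 0, "offset": [0.01, -0.095, 0.32], "yaw": 0},
    {"grip": 0, "offset": [0.01, -0.11, 0.32], "yaw": 0},
    {"grip": 0, "offset": [0.01, -0.125, 0.32], "yaw": 0},
    {"grip": 0, "offset": [0.01, -0.14, 0.32], "yaw": 0},
    {"grip": 0, "offset": [0.01, -0.155, 0.32], "yaw": 0},
    {"grip": 0, "offset": [0.01, -0.155, 0.32], "yaw": 0}
  ]
}}

```text
clock: 3.2
eef_pos: [0.5354, 0.052, 0.1755]
orientation: [[0.985, 0.173, 0.0], [0.173, -0.985, 0.001], [0.0, -0.001, -1.0]]
ft_force: [-0.6, 0.1, 0.2]
opening: -0.0001
grip_force: 0.0
```

Run:
```python
from h import *
off((42,112,174))
im=bot.grab_frame("side")[100:300,220:420]
import cv2;cv2.imwrite("pics/a2.png",cv2.resize(im[:,:,::-1],None,fx=2.5,fy=2.5,interpolation=cv2.INTER_CUBIC))
```

```text
t 3.2 press pos [ 42.9767  72.5326 175.4829] yaw 0.09444226167343642 F [-0.6113  0.0578  0.1993] open -8.961480158171191e-05
(42, 112, 174) -> [-0.0023 -0.0987  0.0038]
yaw cmd 0.0005246792315190912
```

View pics/a2.png

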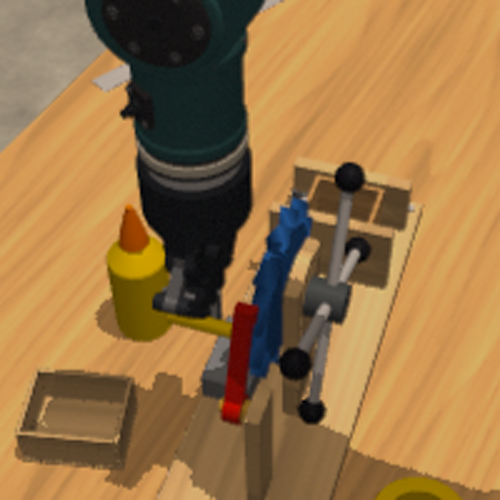

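The red pawl (crop ~(240,360)) is rising with the finger behind the yellow pin (~(200,325)), and the handle hasn't moved. I'll keep pushing over the top, then lift away.

{"api": "move_arm", "payload": {
  "commands": [
    {"grip": 0, "offset": [0, -0.02, 0], "yaw": 0},
    {"grip": 0, "offset": [0, -0.04, 0], "yaw": 0},
    {"grip": 0, "offset": [0, -0.06, 0], "yaw": 0},
    {"grip": 0, "offset": [0, -0.075, 0], "yaw": 0},
    {"grip": 0, "offset": [0, -0.09, 0], "yaw": 0},
    {"grip": 0, "offset": [0, -0.1, 0], "yaw": 0},
    {"grip": 0, "offset": [0, -0.1, 0], "yaw": 0},
    {"grip": 0, "offset": [0, -0.04, -0.05], "yaw": 0},
    {"grip": 0, "offset": [0, 0, -0.15], "yaw": 0},
    {"grip": 0, "offset": [0, 0.05, -0.25], "yaw": 0},
    {"grip": 0, "offset": [0, 0.1, -0.35], "yaw": 0},
    {"grip": 0, "offset": [0, 0.1, -0.35], "yaw": 0}
  ]
}}

```text
clock: 4.25
eef_pos: [0.5467, 0.0067, 0.3219]
orientation: [[0.986, 0.166, 0.012], [0.166, -0.986, -0.001], [0.012, 0.004, -1.0]]
ft_force: [1.1, 0.1, 0.1]
opening: 0.0002
grip_force: 0.0
```

Run:
```python
from h import *
off((42,-95,315),(-38,-95,315),(-38,-95,238))
im=bot.grab_frame("side")[100:300,220:420]
import cv2;cv2.imwrite("pics/a3.png",cv2.resize(im[:,:,::-1],None,fx=2.5,fy=2.5,interpolation=cv2.INTER_CUBIC))
```

```text
t 4.25 press pos [ 46.2967  25.9665 321.9408] yaw -0.3444999647092448 F [1.0733 0.0934 0.0791] open 0.00017516723208779912
(42, -95, 315) -> [-0.0091  0.3024  0.0183]
(-38, -95, 315) -> [-0.2091  0.3036  0.0159]
(-38, -95, 238) -> [-0.2114  0.3029  0.2084]
yaw cmd -0.001913888692829138
```

View pics/a3.png

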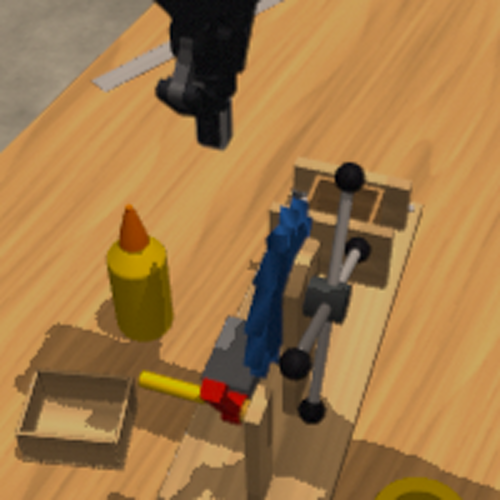

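The pawl is thrown back (red at (222,400), pin at (170,385)), and the wheel is unmoved. Next I'll go behind the upper knob.

{"api": "move_arm", "payload": {
  "commands": [
    {"grip": 0, "offset": [-0.21, 0.303, 0.01], "yaw": 0},
    {"grip": 0, "offset": [-0.21, 0.303, 0.01], "yaw": 0},
    {"grip": 0, "offset": [-0.21, 0.303, 0.01], "yaw": 0},
    {"grip": 0, "offset": [-0.21, 0.303, 0.01], "yaw": 0},
    {"grip": 0, "offset": [-0.21, 0.303, 0.01], "yaw": 0},
    {"grip": 0, "offset": [-0.21, 0.303, 0.01], "yaw": 0},
    {"grip": 0, "offset": [-0.21, 0.303, 0.01], "yaw": 0},
    {"grip": 0, "offset": [-0.21, 0.303, 0.1], "yaw": 0},
    {"grip": 0, "offset": [-0.21, 0.303, 0.17], "yaw": 0},
    {"grip": 0, "offset": [-0.21, 0.303, 0.205], "yaw": 0},
    {"grip": 0, "offset": [-0.21, 0.303, 0.205], "yaw": 0},
    {"grip": 0, "offset": [-0.21, 0.303, 0.205], "yaw": 0}
  ]
}}

```text
clock: 5.3
eef_pos: [0.4807, -0.1209, 0.2325]
orientation: [[0.985, 0.175, -0.002], [0.175, -0.985, 0.001], [-0.002, -0.001, -1.0]]
ft_force: [0.2, 0.5, 0.2]
opening: 0.0003
grip_force: 0.0
```

Run:
```python
from h import *
a=lambda t:-108*np.sin(.35-t)-26.5
print(a(-.06),a(.40),a(.485))
off((-37,a(-.06),238),(-37,a(.4),238),(-37,a(.485),238))
```

```text
-69.54980742231767 -21.102249718766735 -11.964246411206382
t 5.3 press pos [-40.5564 -88.4711 232.5162] yaw 0.18352756606251505 F [0.1804 0.4867 0.1618] open 0.0003038687692093357
(-37, np.float64(-69.54980742231767), 238) -> [ 0.009  -0.0473 -0.0137]
(-37, np.float64(-21.102249718766735), 238) -> [ 0.0094 -0.1684 -0.0135]
(-37, np.float64(-11.964246411206382), 238) -> [ 0.0095 -0.1913 -0.0135]
yaw cmd 0.0010195975892361947
```

{"api": "move_arm", "payload": {
  "commands": [
    {"grip": 0, "offset": [0.009, -0.02, -0.013], "yaw": 0},
    {"grip": 0, "offset": [0.009, -0.04, -0.013], "yaw": 0},
    {"grip": 0, "offset": [0.009, -0.055, -0.013], "yaw": 0},
    {"grip": 0, "offset": [0.009, -0.07, -0.013], "yaw": 0},
    {"grip": 0, "offset": [0.009, -0.085, -0.013], "yaw": 0},
    {"grip": 0, "offset": [0.009, -0.1, -0.013], "yaw": 0},
    {"grip": 0, "offset": [0.009, -0.115, -0.013], "yaw": 0},
    {"grip": 0, "offset": [0.009, -0.13, -0.013], "yaw": 0},
    {"grip": 0, "offset": [0.009, -0.142, -0.013], "yaw": 0},
    {"grip": 0, "offset": [0.009, -0.154, -0.013], "yaw": 0},
    {"grip": 0, "offset": [0.009, -0.165, -0.013], "yaw": 0},
    {"grip": 0, "offset": [0.009, -0.165, -0.013], "yaw": 0}
  ]
}}

```text
clock: 6.3
eef_pos: [0.4721, -0.0556, 0.2382]
orientation: [[0.985, 0.173, -0.001], [0.173, -0.985, 0.001], [-0.001, -0.001, -1.0]]
ft_force: [0.5, -0.1, 1.1]
opening: 0.0001
grip_force: 0.2
```

Run:
```python
from h import *
off((-37,-12,238))
im=bot.grab_frame("side")[150:300,250:410]
import cv2;cv2.imwrite("pics/a4.png",cv2.resize(im[:,:,::-1],None,fx=4,fy=4,interpolation=cv2.INTER_CUBIC))
for t in (-.06,.3,.35,.4,.45,.485,.5):
    s=.35-t;S,C=.108*np.sin(s),.108*np.cos(s)
    P=np.array([[-.036,C,.15+S],[-.036,S,.15-C],[-.036,-S,.15+C]])@RP.T+[PX,PY,0]
    print(t,((proj("side",P)-[250,150])*4).ravel())
```

```text
t 6.3 press pos [-37.8519 -22.6009 238.1707] yaw 0.10392342071455773 F [ 0.5239 -0.095   1.0835] open 0.000126032012456718
(-37, -12, 238) -> [ 0.0022 -0.0265  0.0005]
yaw cmd 0.0005773523373030985
-0.06 [351.8813 381.7145 378.3736 457.1417 439.357   84.1921]
0.3 [345.2076 444.1373 396.9919 411.4414 419.4507 124.2587]
0.35 [344.9903 450.8578 399.6335 403.9597 416.362  131.9821]
0.4 [344.9434 457.0498 402.2728 396.2526 413.2202 140.1871]
0.45 [345.0646 462.7022 404.9052 388.3367 410.0352 148.8528]
0.485 [345.2478 466.333  406.7412 382.6801 407.7853 155.1804]
0.5 [345.3507 467.8063 407.526  380.2283 406.817  157.9557]
```

View pics/a4.png

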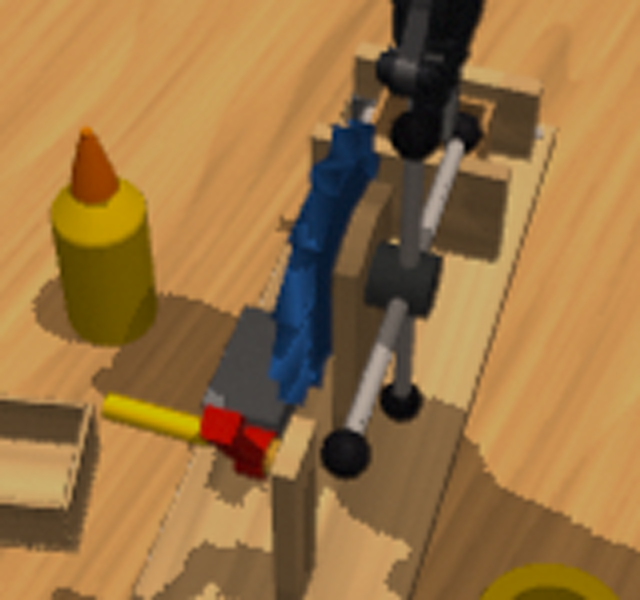

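Knobs at (415,134), (346,455) and (401,402) give a turn of about 0.37. About 12 mm more is needed to reach 0.485.

{"api": "move_arm", "payload": {
  "commands": [
    {"grip": 0, "offset": [0.002, -0.008, 0], "yaw": 0},
    {"grip": 0, "offset": [0.002, -0.016, 0], "yaw": 0},
    {"grip": 0, "offset": [0.002, -0.024, 0], "yaw": 0},
    {"grip": 0, "offset": [0.002, -0.029, 0], "yaw": 0},
    {"grip": 0, "offset": [0.002, -0.029, 0], "yaw": 0},
    {"grip": 0, "offset": [0.002, -0.029, 0], "yaw": 0}
  ]
}}

```text
clock: 6.85
eef_pos: [0.4713, -0.045, 0.2383]
orientation: [[0.985, 0.172, -0.0], [0.172, -0.985, 0.001], [-0.0, -0.001, -1.0]]
ft_force: [-0.6, -0.9, 0.3]
opening: 0.0002
grip_force: 0.3
```

Run:
```python
from h import *
import cv2
now()
f=bot.grab_frame("side");im=cv2.resize(f[150:300,250:410],None,fx=4,fy=4,interpolation=cv2.INTER_CUBIC)
cv2.imwrite("pics/a5.png",im[:,:,::-1])
for n,g in (("now",im),("prev",cv2.imread("pics/a4.png")[:,:,::-1])):
    m=(g.max(2)<45).astype(np.uint8)
    k,l,st,ce=cv2.connectedComponentsWithStats(m)
    print(n,[(st[i,4],ce[i].round(1)) for i in range(1,k) if 400<st[i,4]<3000 and ce[i][1]>300])
```

```text
t 6.85 press pos [-36.7882 -12.0631 238.2672] yaw 0.02121778888804889 F [-0.55   -0.9464  0.2961] open 0.00017261718848672435
now [(np.int32(865), array([405. , 388.3])), (np.int32(1754), array([344.9, 464.5]))]
prev [(np.int32(965), array([399.7, 403.2])), (np.int32(1787), array([344.9, 453.4]))]
```

View pics/a5.png

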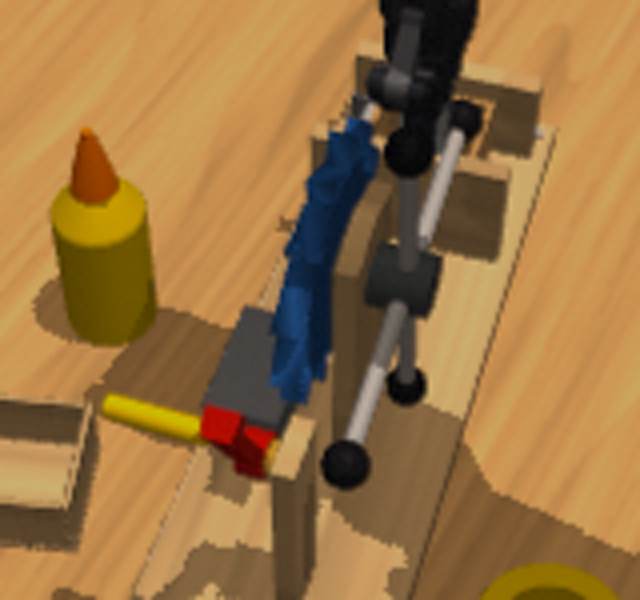

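Knobs at (345,464), (405,388) and (409,150) put the turn at about 0.46–0.48. I'll nudge 2 mm more, then back off and rise.

{"api": "move_arm", "payload": {
  "commands": [
    {"grip": 0, "offset": [0, -0.003, 0], "yaw": 0},
    {"grip": 0, "offset": [0, -0.005, 0], "yaw": 0},
    {"grip": 0, "offset": [0, -0.005, 0], "yaw": 0},
    {"grip": 0, "offset": [0, -0.005, 0], "yaw": 0},
    {"grip": 0, "offset": [0, 0.06, 0], "yaw": 0},
    {"grip": 0, "offset": [0, 0.1, -0.05], "yaw": 0},
    {"grip": 0, "offset": [0, 0.1, -0.15], "yaw": 0},
    {"grip": 0, "offset": [0, 0.1, -0.21], "yaw": 0},
    {"grip": 0, "offset": [0, 0.1, -0.21], "yaw": 0},
    {"grip": 0, "offset": [0, 0.1, -0.21], "yaw": 0}
  ]
}}

```text
clock: 7.73
eef_pos: [0.4796, -0.0844, 0.3241]
orientation: [[0.985, 0.172, 0.004], [0.172, -0.985, 0.001], [0.004, 0.0, -1.0]]
ft_force: [-0.1, -0.3, -0.7]
opening: -0.0005
grip_force: 0.0
```

```bash
cat > wt.py <<'E'
from h import *
import cv2
def knobs():
    f=bot.grab_frame("side");im=cv2.resize(f[150:300,250:410],None,fx=4,fy=4,interpolation=cv2.INTER_CUBIC)
    k,l,st,ce=cv2.connectedComponentsWithStats((im.max(2)<45).astype(np.uint8))
    print([(st[i,4],ce[i].round(1)) for i in range(1,k) if 400<st[i,4]<3000]);return im
E
python3 - <<'E'
from wt import *
knobs(); off((42,197,322),(42,197,181))
E
```

```text
[(np.int32(1085), array([461.1, 116.2])), (np.int32(2027), array([408.1, 154.1])), (np.int32(2868), array([402.5, 285.4])), (np.int32(912), array([405.5, 386.3])), (np.int32(1683), array([345.1, 465.1]))]
t 7.7833 press pos [-36.5416 -52.006  322.6683] yaw 0.03815752113186025 F [-0.6413  0.4265  0.3223] open -0.0002124019643733341
(42, 197, 322) -> [ 0.1968 -0.6224  0.0022]
(42, 197, 181) -> [ 0.1964 -0.6222  0.3547]
yaw cmd 0.00021198622851033473
```

{"api": "move_arm", "payload": {
  "commands": [
    {"grip": 0, "offset": [0.197, -0.622, 0], "yaw": 0},
    {"grip": 0, "offset": [0.197, -0.622, 0], "yaw": 0},
    {"grip": 0, "offset": [0.197, -0.622, 0], "yaw": 0},
    {"grip": 0, "offset": [0.197, -0.622, 0], "yaw": 0},
    {"grip": 0, "offset": [0.197, -0.622, 0], "yaw": 0},
    {"grip": 0, "offset": [0.197, -0.622, 0], "yaw": 0},
    {"grip": 0, "offset": [0.197, -0.622, 0], "yaw": 0},
    {"grip": 0, "offset": [0.197, -0.622, 0], "yaw": 0},
    {"grip": 0, "offset": [0.197, -0.622, 0.1], "yaw": 0},
    {"grip": 0, "offset": [0.197, -0.622, 0.2], "yaw": 0},
    {"grip": 0, "offset": [0.197, -0.622, 0.2], "yaw": 0},
    {"grip": 0, "offset": [0.197, -0.622, 0.2], "yaw": 0}
  ]
}}

```text
clock: 8.78
eef_pos: [0.511, 0.1713, 0.2401]
orientation: [[0.985, 0.17, -0.007], [0.17, -0.985, -0.003], [-0.008, 0.002, -1.0]]
ft_force: [-0.4, 0.2, 0.8]
opening: -0.0001
grip_force: 0.0
```

Run:
```python
from h import *
off((42,194,181),(42,167,181),(42,127,181))
```

```text
t 8.7833 press pos [ 39.3989 194.2425 240.1304] yaw -0.08174095782416341 F [-0.4314  0.2172  0.8021] open -6.725803302552279e-05
(42, 194, 181) -> [0.0076 0.0003 0.1478]
(42, 167, 181) -> [0.0077 0.0678 0.1479]
(42, 127, 181) -> [0.0079 0.1678 0.1481]
yaw cmd -0.00045411643235646336
```

{"api": "move_arm", "payload": {
  "commands": [
    {"grip": 0, "offset": [0.006, 0, 0.1], "yaw": 0},
    {"grip": 0, "offset": [0.006, 0, 0.148], "yaw": 0},
    {"grip": 0, "offset": [0.006, 0.03, 0.148], "yaw": 0},
    {"grip": 0, "offset": [0.006, 0.055, 0.148], "yaw": 0},
    {"grip": 0, "offset": [0.006, 0.075, 0.148], "yaw": 0},
    {"grip": 0, "offset": [0.006, 0.095, 0.148], "yaw": 0},
    {"grip": 0, "offset": [0.006, 0.115, 0.148], "yaw": 0},
    {"grip": 0, "offset": [0.006, 0.135, 0.148], "yaw": 0},
    {"grip": 0, "offset": [0.006, 0.155, 0.148], "yaw": 0},
    {"grip": 0, "offset": [0.006, 0.17, 0.148], "yaw": 0},
    {"grip": 0, "offset": [0.006, 0.17, 0.148], "yaw": 0},
    {"grip": 0, "offset": [0.006, 0.17, 0.148], "yaw": 0}
  ]
}}

```text
clock: 9.78
eef_pos: [0.5273, 0.1066, 0.1832]
orientation: [[0.985, 0.171, -0.0], [0.171, -0.985, -0.0], [-0.0, 0.0, -1.0]]
ft_force: [0.4, 0.0, 0.4]
opening: 0.0002
grip_force: 0.0
```

{"api": "move_arm", "payload": {
  "commands": [
    {"grip": 0, "offset": [0, -0.06, 0], "yaw": 0},
    {"grip": 0, "offset": [0, -0.12, -0.05], "yaw": 0},
    {"grip": 0, "offset": [0, -0.15, -0.15], "yaw": 0},
    {"grip": 0, "offset": [0, -0.15, -0.25], "yaw": 0},
    {"grip": 0, "offset": [0, -0.15, -0.35], "yaw": 0},
    {"grip": 0, "offset": [0, -0.25, -0.35], "yaw": 0},
    {"grip": 0, "offset": [0, -0.35, -0.35], "yaw": 0},
    {"grip": 0, "offset": [0, -0.35, -0.35], "yaw": 0},
    {"grip": 0, "offset": [0, -0.35, -0.35], "yaw": 0}
  ]
}}

```text
clock: 10.53
eef_pos: [0.5017, 0.2491, 0.3235]
orientation: [[0.984, 0.179, -0.0], [0.179, -0.984, 0.002], [-0.0, -0.002, -1.0]]
ft_force: [0.1, -0.1, 0.1]
opening: -0.0001
grip_force: 0.0
```

Run:
```python
from wt import *
im=knobs();now();cv2.imwrite("pics/a6.png",im[:,:,::-1])
for a in (0,.05,.1,.2):
    th=np.arctan2(52,-47)-a;P=np.array([[.064,.113+.07*np.cos(th),.136+.07*np.sin(th)]])@RP.T+[PX,PY,0]
    print(a,(proj("side",P)-[250,150])*4)
```

```text
[(np.int32(1002), array([461.1, 116.1])), (np.int32(1896), array([407.8, 154.2])), (np.int32(763), array([405. , 386.9])), (np.int32(1573), array([344.4, 465.2]))]
t 10.5833 press pos [ 43.7659 269.781  322.9952] yaw 0.2315836665063888 F [ 0.1043 -1.4636  0.2093] open 0.0005209183840402067
0 [[172.4927 282.92  ]]
0.05 [[170.1919 283.9874]]
0.1 [[167.8069 285.4153]]
0.2 [[162.8059 289.355 ]]
```

View pics/a6.png

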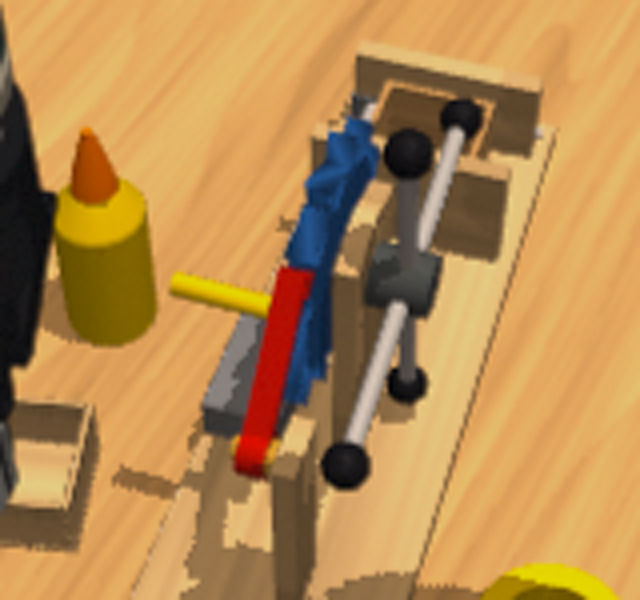

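The pawl is down on the wheel, with the pin tip at (175,283), and the wheel stands at about 0.475. I'll compare the pawl with its seated pose in the first picture.

Run:
```python
from h import *
import cv2
def cen(f):
    f=f[150:300,250:410].astype(int);r,g,b=f[...,0],f[...,1],f[...,2]
    out=[]
    for m in ((r>3*g)&(r>80),(g>.7*r)&(b<.2*r)&(r>100)):
        ys,xs=np.nonzero(m)
        k=np.ones(len(xs),bool)
        if len(out): k=(xs>40)&(xs<72)&(ys>62)&(ys<85)
        p=np.c_[xs,ys][k];d=np.linalg.svd(p-p.mean(0),full_matrices=False)[2][0]
        out.append((len(p),p.mean(0).round(2),p.min(0),p.max(0),round(np.degrees(np.arctan(d[1]/d[0])),2)))
    return out
print(cen(cv2.imread("pics/side0.png")[:,:,::-1]));print(cen(bot.grab_frame("side")))
```

```text
[(404, array([67.63, 91.69]), array([59, 67]), array([ 77, 118]), np.float64(-76.7)), (139, array([54.37, 73.07]), array([42, 68]), array([67, 78]), np.float64(13.99))]
[(410, array([67.65, 91.76]), array([59, 67]), array([ 78, 118]), np.float64(-76.59)), (137, array([54.55, 73.12]), array([43, 68]), array([67, 78]), np.float64(13.97))]
```

```bash
python3 -c "
from bench import bot
print(bot.sign_off())"
```

```text
the job is handed in; nothing more can be done
None
```

I eased the press by one notch and handed the job in: the camera puts the wheel at about 0.475 rad, the pawl is back in its seated pose (within about 0.2 pixel of the first picture), and the glue bottle, tray and tape roll were not touched; the judge's verdict was not shown.

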